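# Clear the test fixture into the one-way lane

### The arm

A 6-joint arm with a two-finger parallel gripper is mounted at the origin on the work surface. World frame = base frame: x ahead of the robot, y to its left, z up, the work surface at z = 0. Lengths are in m, angles in rad, forces in N, time in s.
With the tool pointing down it reaches from about 0.3 to 1 m from the base axis. Payload 5.1 kg.
Tool frame: the origin (TCP) lies midway between the tips of the shut fingers; the grasp point (between the pads) lies 19 mm behind it (r.tcp_to_grasp is the distance from the TCP to the grasp point, in m); z points along the fingers, y is the line along which they close (so a half turn about z gives the same grasp; the last joint's range is limited). The gripper opens to 95 mm and grips with 3 to 60 N. Pads are 20 mm wide; open, the fingers measure 119 mm over their backs; the gripper's body (75 mm by 180 mm) begins 59 mm behind the grasp point.
Start: joints at [1.144, 0.124, 1.65, -0, 1.367, -0.083], TCP at [0.219, 0.612, 0.215] pointing down, gripper open.
Joint ranges: [-2.61, 2.61], [-1.02, 2.33], [0.03, 2.71], [-1.35, 4.49], [0.32, 2.68], [-2.91, 2.91]. Speed limits (rad/s): [2.57, 2.57, 3.14, 3.14, 3.14, 3.14].

### API

Orientations are given as [roll, pitch, yaw] about the fixed x, y, z axes, in that order (R = Rz(yaw) Ry(pitch) Rx(roll)).
In Python, from station import r gives the robot as it stands. Calls block until the motion is done:
- r.move_ptp(position, orientation): joint-space move of the TCP to a pose.
- r.move_straight(position, rotation=None, speed=0.15): straight line of the TCP; rotation=None keeps the orientation; speed is the mean speed in m/s.
- r.movej(angles): joint-space move.
- r.open_gripper() and r.gripper_close(newtons=None): open the fingers fully, or close them until they stop; newtons is the grip in N (None keeps the last).
- r.dwell(seconds).
- r.solve_ik(position, orientation): joint angles nearest the present ones, or None.
- r.snapshot(name): name is "scene" or "top" or "wrist"; returns a dict with "img" (420x560x3 uint8, red, green, blue), "range_z" (420x560 float32, m along the optical axis (not along the pixel's ray), 0 where there is no reading), "mtx" (3x3 intrinsics, pixels), "D" ([k1, k2, p1, p2, k3] as OpenCV has them; the pictures are not rectified), "rvec" (rotation vector, rad) and "tvec" (3), from world to camera coordinates, as OpenCV has them; the wrist camera has in their place "hand_eye" (4x4, takes a point from camera to tool coordinates, whose origin is the TCP and whose axes are the flange's). Camera axes: x right, y down, z forward; pixel columns grow to the right and rows downward; lengths in m; the calibration is good to about 2 mm. A picture is of the moment at which its call begins: read the wrist's pose just before it.
A pose or a line that the arm cannot do raises r.MotionError and nothing moves.
- r.sign_off(): hands the job in; it is judged then, once.
Trained networks look in the newest picture that a camera, given by its name, has taken for a name from the list of things; names that differ only in an ending like _2 or _b are one class to them, and where a whole thing is asked for, a point or a joint stands for the part that bears it (a point fixed in the world has none). Each returns a list of dicts, best first, with "score" (0 to 1); they miss things now and then, are a little off and sometimes report something else, mostly with a low value. They report only what shows in the picture. A call takes as long as a camera call. They do not tell look-alikes from the thing itself.
- r.regions_of(thing, camera): "region" (420x560 bool, what is visible of it) and "pixel" ([row, column] in pixels, amid what is visible of it).
- r.place_of(thing, camera): "pixel" ([row, column] in pixels: a listed point, or the origin of a listed thing).
Readings, each from a call of its own:
- r.get_clock(): time.
- r.get_joint_pos(): joint angles.
- r.get_qd(): joint speeds.
- r.get_tau(): joint torques, N m.
- r.get_eef_pos(): TCP position.
- r.get_tool_rot(): TCP orientation.
- r.get_ft_force(): force on the tool from outside, world axes, zero at the start.
- r.get_ft_torque(): the same for the moment, N m.
- r.get_grip_width(): finger opening in m.
- r.get_gripper_force(): force on a finger pad.
Only numpy, scipy, OpenCV 4.12 (cv2) and the standard library are available. Lean on these libraries where they do the work, as an engineer would, in place of code of your own. Each camera call takes 0.05 s, during which the arm holds its last target. There are 200 camera calls.

### The job

The batch on the test fixture has passed: lift every module out of its nest, stand it upright in the open end of the one-way buffer lane with its white connector end towards that open entry, and push each one in until the orange sprung pawl has clicked shut behind it. Then, or in between, lay the spanner and the blue probe setting tool flat and fully home in their own pockets of the shadow tray, and leave everything else on the bench where it is.

Things in the scene. Friction and masses are not known exactly. Their poses are not given: they have to be found in the camera images.
- fixture: fixed test fixture: light housing, black top plate 256 x 246 mm (x, y), blue handle to 151 mm in front (-x); origin at the centre of its underside. On top a black nest plate, 210 x 210 mm, top face 96 mm above the bench, with four cavities 49 x 53 mm (x, y), 10 mm deep, centred at x +-47, y +-45 mm; gold spring probes show in an empty one
- mod1_centre (a point): centre (18 mm above its underside) of a tested module: grey-green block 50 x 46 x 36 mm (x, y, z), about 120 g, white connector on top and end face at its -x end, gold dots at the +x end. It starts upright in a nest cavity, 26 mm proud, its +x end about to the robot's right (fixture -y); 37 mm or more is free beside each face. None if absent
- mod2_centre (a point): centre of another module like mod1, in another cavity; None if absent
- mod3_centre (a point): centre of another module like mod1, in another cavity; None if absent
- mod4_centre (a point): centre of another module like mod1, in another cavity; None if absent
- lane_entry (a point): fixed one-way buffer lane: point on its floor (10 mm above the bench), on the centre line at the open entry end. x points along the lane, the way modules go in (roughly to the robot's right), y across, z up. From x = 0 to 70 mm it is open above: the landing place, with guides 10 mm high over the floor that funnel from 62 to 49 mm wide
- lane_store (a point): on the lane floor's centre line, x = 112 mm from the entry: from here on walls 38 mm high, 49 mm apart, with hold-down lips 38.5 mm over the floor that leave a 39 mm slit open above, so a module gets in only by sliding along. Room for four modules in line up to the red end stop at x = 337; one pushed in shoves the earlier ones on. From x = 69 to 112 the -y guide is 30 mm high
- pawl (a joint): sprung orange pawl of the lane: hinge angle (rad), 0 at rest, reaching some 9 mm into the lane from its +y side between x = 78 and 101 mm. A passing module swings it aside to about 0.2 (a few N) and it springs back to 0 (clicks) once the module's trailing face is past x = 101 of the lane; then the module cannot come back
- pawl_tip (a point): middle of the pawl's end face, 21 mm above the lane floor; at rest at x = 100, y = +18 mm of lane_entry. Pawl and pivot block stand up to 28 mm above the floor, pivot pin to 34 mm
- tray: fixed black foam shadow tray with yellow pocket floors, x -88 to 92, y -78 to 78 mm, 14 mm high, origin at the underside. Pockets run along its x axis, 10 mm deep (floor 4 mm above the bench), about 2 mm clear all round the tool; a finger trough of full depth, 36 mm wide in x, crosses the whole tray at x = 0
- spanner_grip (a point): centre (4 mm up) of the shank of a steel open-ended spanner lying flat, 8 mm thick, 60 g, shank 12 mm wide along its x axis; the open jaw (27 mm wide) is at the +x end and ends 71 mm away, the small round end (19 mm) ends at -65 mm. Near its centre of mass
- spanner_head (a point): middle of the spanner's jaw, 55 mm from spanner_grip along +x, 4 mm up
- setter_grip (a point): centre (8 mm up) of the grip of the probe setting tool, 60 g: blue handle 18 mm wide, 16 mm high, from -56 to 32 mm along its x axis, then a steel shaft 8 mm thick to +72 mm; it lies on its handle, shaft level. Near its centre of mass
- setter_tip (a point): tip of the setting tool's shaft, 72 mm from setter_grip along +x, 8 mm up
- pocket_spanner (a point): on the floor of the spanner's pocket, below where spanner_grip belongs (tray x 0, y 34 mm); x axis along the pocket to its jaw end. Laid home, spanner_grip is 4 mm above it
- pocket_spanner_head (a point): on the same floor where spanner_head belongs, 55 mm along x
- pocket_setter (a point): on the floor of the setting tool's pocket, below where setter_grip belongs (tray x 0, y -34 mm); x axis along the pocket to its shaft end. Laid home, setter_grip is 8 mm above it
- pocket_setter_tip (a point): on the same floor level where setter_tip belongs, 72 mm along x; laid home, the tip is 8 mm above it
Mind the look-alikes: they are no part of the job. What is shaped like the part that bears mod2_centre but red is not meant.

How it is judged:
At the end, for the whole second after the job is handed in: all modules present upright on the lane floor, past the pawl, within 6 mm of the centre line, connector towards the entry; pawl sprung back (under 0.06 rad); both tools in their pockets, within 6 mm at the grip, 7 mm at jaw or tip, at most 4 mm high; all at rest (x of mod1_centre in the frame of lane_entry between 0.121 and 0.335 m and y of mod1_centre in the frame of lane_entry between -0.006 and 0.006 m and z of each of mod1_centre, mod2_centre, mod3_centre, mod4_centre in the frame of lane_entry below 0.023 m and angle between each of mod1_centre, mod2_centre, mod3_centre, mod4_centre's own z axis and vertical below 0.12 rad and x of lane_entry in the frame of mod1_centre below 0 m and linear speed of each of mod1, mod2, mod3, mod4, spanner, setter below 0.02 m/s and x of mod2_centre in the frame of lane_entry between 0.121 and 0.335 m and y of mod2_centre in the frame of lane_entry between -0.006 and 0.006 m and x of lane_entry in the frame of mod2_centre below 0 m and x of mod3_centre in the frame of lane_entry between 0.121 and 0.335 m and y of mod3_centre in the frame of lane_entry between -0.006 and 0.006 m and x of lane_entry in the frame of mod3_centre below 0 m and x of mod4_centre in the frame of lane_entry between 0.121 and 0.335 m and y of mod4_centre in the frame of lane_entry between -0.006 and 0.006 m and x of lane_entry in the frame of mod4_centre below 0 m and value of joint pawl below 0.06 rad and horizontal distance between spanner_grip and pocket_spanner below 0.006 m and horizontal distance between spanner_head and pocket_spanner_head below 0.007 m and z of spanner_grip in the frame of pocket_spanner below 0.008 m and z of spanner_head in the frame of pocket_spanner_head below 0.008 m and horizontal distance between setter_grip and pocket_setter below 0.006 m and horizontal distance between setter_tip and pocket_setter_tip below 0.007 m and z of setter_grip in the frame of pocket_setter below 0.012 m and z of setter_tip in the frame of pocket_setter_tip below 0.012 m); the robot touches nothing.
It fails at once if a bystander (bottle, tape roll, meter, blue bush, probe jar, circuit board, brush) is moved more than 40 mm (distance of any of ipa, tape, meter, bush, probes, board, brush from where it was at the start of the episode above 0.04 m).
Of mod1, mod2, mod3, mod4 only 2 to 4 are there at a start; the rules pass over those that are not, and their reading is None.
At some moment in a run one of spanner, setter may be knocked a few centimetres aside while the robot is not near it.
It also fails if it takes over 210 s, if anything falls off the work surface, if the arm or the gripper's body presses on something with over 40 N, if the wrist force passes 120 N, or if a joint passes its speed limit or range.

## Working session

There is one attempt and no reset: what is moved stays moved. The work goes in short steps, each a Python script; the robot and the scene stay as the last script left them, time stands still between calls to the robot, and variables do not carry over. Pictures are saved under pics/ and viewed, at most 14 in all, crops included, and the job is handed in when it is done.

```bash
ls; mkdir -p pics; cat > h.py <<'E'
import numpy as np, cv2
from scipy.spatial.transform import Rotation as R
from station import r
def save(img,name,box=None,scale=1):
    if box: img=img[box[0]:box[1],box[2]:box[3]]
    img=cv2.resize(img,None,fx=scale,fy=scale,interpolation=cv2.INTER_CUBIC)
    cv2.imwrite(f'pics/{name}.png',img[:,:,::-1])
def pose(cam,s):
    """camera->world rotation, origin"""
    if cam=='wrist':
        p,o=s['tool']; Rt=R.from_euler('xyz',o).as_matrix(); H=np.array(s['hand_eye'])
        return Rt@H[:3,:3], Rt@H[:3,3]+p
    Rw=cv2.Rodrigues(np.array(s['rvec'],float))[0]
    return Rw.T, -Rw.T@np.array(s['tvec'],float).ravel()
def snap(cam):
    t=(np.array(r.get_eef_pos()),np.array(r.get_tool_rot()))
    s=r.snapshot(cam); s['tool']=t; return s
def ray(cam,s,px):
    u=cv2.undistortPoints(np.array([[[px[1],px[0]]]],float),np.array(s['mtx'],float),np.array(s['D'],float)).ravel()
    Rc,o=pose(cam,s); return o,Rc@np.array([u[0],u[1],1.])
def at_z(cam,s,px,z):
    o,d=ray(cam,s,px); return o+d*(z-o[2])/d[2]
def at_depth(cam,s,px,win=1):
    i,j=int(round(px[0])),int(round(px[1]))
    w=s['range_z'][max(i-win,0):i+win+1,max(j-win,0):j+win+1]; w=w[w>0]
    if not len(w): return None
    o,d=ray(cam,s,px); return o+d*np.median(w)
def cloud(cam,s):
    z=s['range_z']; ii,jj=np.mgrid[:z.shape[0],:z.shape[1]]
    u=cv2.undistortPoints(np.stack([jj,ii],-1).reshape(-1,1,2).astype(float),np.array(s['mtx'],float),np.array(s['D'],float)).reshape(-1,2)
    Rc,o=pose(cam,s)
    P=(np.c_[u,np.ones(len(u))]*z.reshape(-1,1))@Rc.T+o
    P=P.reshape(*z.shape,3); P[z<=0]=np.nan; return P
E
python3 - <<'E'
from h import *
np.set_printoptions(precision=4,suppress=True)
for cam in ['scene','top']:
    s=snap(cam); save(s['img'],cam,scale=1.4)
    print(cam,pose(cam,s)[1])
    for t,z in dict(fixture=0,mod1_centre=.104,lane_entry=.01,lane_store=.01,pawl_tip=.031,tray=0,spanner_grip=.004,spanner_head=.004,setter_grip=.008,setter_tip=.008,pocket_spanner=.004,pocket_spanner_head=.004,pocket_setter=.004,pocket_setter_tip=.004).items():
        for d in r.place_of(t,cam)[:6]:
            print(t,np.round(d['score'],2),np.round(d['pixel'],1),at_z(cam,s,d['pixel'],z))
print(r.get_clock())
E
```

```text
pics
scene [1.2445 0.4853 1.3214]
mod1_centre 0.57 [228.6 343.9] [0.5109 0.2272 0.104 ]
lane_entry 0.88 [251.2 234.2] [ 0.695  -0.0226  0.01  ]
lane_store 0.83 [233.8 199.4] [ 0.7035 -0.1437  0.01  ]
pawl_tip 0.4 [230.3 202.3] [ 0.698  -0.1339  0.031 ]
tray 0.76 [157.4 203.3] [ 0.458  -0.3202  0.    ]
tray 0.52 [165.1 181. ] [ 0.5239 -0.3621  0.    ]
spanner_grip 0.55 [220.6 277.5] [0.535  0.0232 0.004 ]
spanner_head 0.67 [228.4 295.1] [0.5296 0.0826 0.004 ]
setter_grip 0.74 [187.8 285.2] [ 0.421  -0.0218  0.008 ]
setter_grip 0.72 [157.4 204.5] [ 0.4606 -0.3119  0.008 ]
setter_tip 0.48 [195.3 306.2] [0.4098 0.0487 0.008 ]
pocket_spanner 0.81 [158.9 208.1] [ 0.4569 -0.3004  0.004 ]
pocket_spanner_head 0.61 [168.9 200.1] [ 0.5045 -0.2967  0.004 ]
pocket_spanner_head 0.61 [201.8 306.6] [0.4278 0.0613 0.004 ]
pocket_spanner_head 0.51 [162.6 176.7] [ 0.5255 -0.3782  0.004 ]
pocket_spanner_head 0.4 [270.3 365.2] [0.5405 0.3256 0.004 ]
pocket_setter 0.69 [150.3 197. ] [ 0.4474 -0.3545  0.004 ]
pocket_setter_tip 0.55 [166.8 178.6] [ 0.5359 -0.3616  0.004 ]
pocket_setter_tip 0.48 [190.2 285.1
[... 383 characters left out ...]
ay 0.68 [227.7 409.7] [ 0.4458 -0.3236  0.    ]
spanner_grip 0.86 [196.7 270.8] [0.5291 0.028  0.004 ]
spanner_head 0.77 [197.8 251.5] [0.5269 0.0768 0.004 ]
setter_grip 0.77 [240.9 289.5] [ 0.4169 -0.0177  0.008 ]
setter_tip 0.88 [242.8 261.8] [0.4132 0.0521 0.008 ]
pocket_spanner 0.75 [225.5 398.3] [ 0.4518 -0.2939  0.004 ]
pocket_spanner 0.45 [204.8 185.6] [0.5115 0.2428 0.004 ]
pocket_spanner_head 0.81 [202.6 399.1] [ 0.5098 -0.2972  0.004 ]
pocket_spanner_head 0.58 [170.6 143.9] [0.599  0.3462 0.004 ]
pocket_setter 0.76 [222.9 423. ] [ 0.4576 -0.3565  0.004 ]
pocket_setter_tip 0.74 [199.6 424.3] [ 0.5165 -0.3612  0.004 ]
pocket_setter_tip 0.28 [227.7 408.9] [ 0.4459 -0.3206  0.004 ]
1.5
```

View pics/top.png

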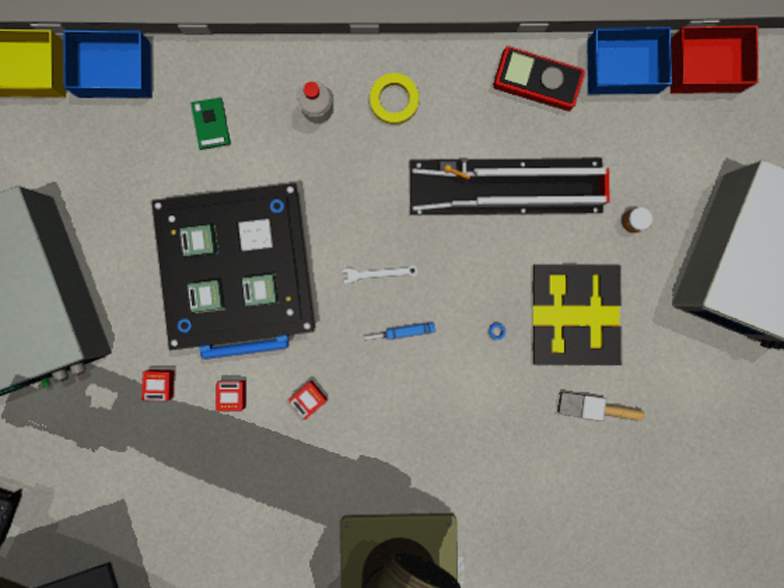

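View pics/scene.png

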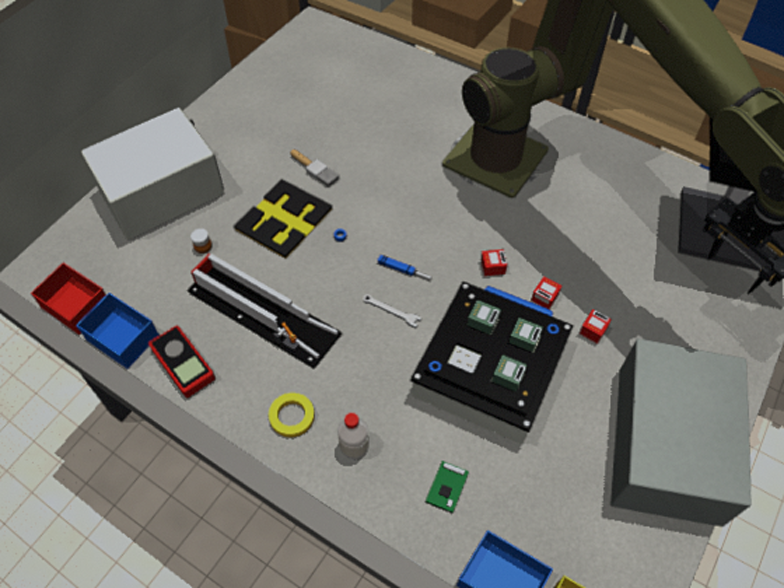

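The top view (1.4× scale) shows three green modules in nests at (198,240), (205,297) and (260,290), with the nest at (256,235) empty. Three red look-alikes stand in front at (157,385), (230,395) and (307,400). The spanner is at (380,272), the setter at (400,331), the blue bush at (497,331), the lane at (510,187) with its orange pawl at (455,171), and the tray at (577,315). The targets are the three grey-green modules. White connectors point left (+y), towards the lane entry.

Next come wrist views from above each area.

```bash
python3 - <<'E'
from h import *
import pickle
np.set_printoptions(precision=4,suppress=True)
s=snap('top'); P=cloud('top',s)
m=(P[...,1]<-0.38)&(P[...,0]>.3)&(P[...,0]<.7)&(P[...,2]>.06)
print('box',np.nanmin(P[m],0),np.nanmax(P[m],0), 'tool',r.get_tool_rot(), s['mtx'][0])
w=snap('wrist'); print(np.array(w['hand_eye']), w['mtx'])
for n,(x,y) in dict(fix=(.50,.245),lane=(.66,-.13),tools=(.44,.02),tray=(.42,-.32)).items():
    for yaw in (0,np.pi/2,-np.pi/2):
        print(n,yaw,r.solve_ik([x,y,.3],[np.pi,0,yaw]))
E
```

```text
box [ 0.3927 -0.6499  0.06  ] [ 0.7    -0.4978  0.1484] tool [-3.1416 -0.      2.7978] [544.2618   0.     283.0617]
[[-0.0006 -0.9567 -0.2912  0.0823]
 [ 1.     -0.0005 -0.0006  0.    ]
 [ 0.0004 -0.2912  0.9567 -0.17  ]
 [ 0.      0.      0.      1.    ]] [[368.2079   0.     280.5817]
 [  0.     368.2079 208.9742]
 [  0.       0.       1.    ]]
fix 0 [ 0.3592 -0.1221  1.7545 -0.      1.5092  1.93  ]
fix 1.5707963267948966 [ 0.3592 -0.1221  1.7545 -0.      1.5092  0.3592]
fix -1.5707963267948966 [ 0.3592 -0.1221  1.7545  0.      1.5092 -2.7824]
lane 0 [-0.2742  0.1355  1.4956 -0.      1.5105  1.2966]
lane 1.5707963267948966 [-0.2742  0.1355  1.4956  0.      1.5105 -0.2742]
lane -1.5707963267948966 [-0.2742  0.1355  1.4956 -0.      1.5105  2.8673]
tools 0 [-0.0766 -0.3984  1.9783 -0.      1.5617  1.4942]
tools 1.5707963267948966 [-0.0766 -0.3984  1.9783  0.      1.5617 -0.0766]
tools -1.5707963267948966 None
tray 0 [-0.7528 -0.1882  1.813  -0.      1.5168  0.818 ]
tray 1.5707963267948966 [-0.7528 -0.1882  1.813   0.      1.5168 -0.7528]
tray -1.5707963267948966 [-0.7528 -0.1882  1.813  -0.      1.5168  2.3888]
```

```bash
python3 - <<'E'
from h import *
import pickle
np.set_printoptions(precision=4,suppress=True)
V={}
q=dict(fix=((.525,.245,.32),['mod1_centre']),tools=((.50,.02,.26),['spanner_grip','spanner_head','setter_grip','setter_tip']),
 lane=((.68,-.09,.24),['lane_entry','lane_store','pawl_tip']),tray=((.50,-.32,.24),['tray','pocket_spanner','pocket_spanner_head','pocket_setter','pocket_setter_tip']))
Z=dict(mod1_centre=.104,spanner_grip=.004,spanner_head=.004,setter_grip=.008,setter_tip=.008,lane_entry=.01,lane_store=.01,pawl_tip=.031,tray=0,pocket_spanner=.004,pocket_spanner_head=.004,pocket_setter=.004,pocket_setter_tip=.004)
r.move_ptp([.45,.3,.3],[np.pi,0,0])
for n,(p,ts) in q.items():
    r.move_ptp(list(p),[np.pi,0,0]); s=snap('wrist'); s['det']={}
    for t in ts:
        L=r.place_of(t,'wrist'); s['det'][t]=L
        for d in L[:5]: print(n,t,np.round(d['score'],2),np.round(d['pixel'],1),at_z('wrist',s,d['pixel'],Z[t]))
    if n=='fix': s['reg']=r.regions_of('mod1_centre','wrist')
    if n=='tools': s['regs']=[r.regions_of('spanner_grip','wrist'),r.regions_of('setter_grip','wrist')]
    V[n]=s
pickle.dump(V,open('V.pkl','wb'))
save(np.vstack([np.hstack([V['fix']['img'],V['tools']['img']]),np.hstack([V['lane']['img'],V['tray']['img']])]),'w4',scale=.71)
print(r.get_clock())
E
```

```text
fix mod1_centre 0.69 [195.3 290.7] [0.5061 0.2338 0.104 ]
tools spanner_grip 0.96 [142.  276.1] [0.534 0.026 0.004]
tools spanner_head 0.92 [141.9 229.2] [0.5341 0.0799 0.004 ]
tools setter_grip 0.76 [229. 310.] [ 0.4293 -0.0151  0.008 ]
tools setter_tip 0.7 [238.4 251.5] [0.417  0.0566 0.008 ]
lane lane_entry 0.8 [171.5 227.2] [ 0.6836 -0.0306  0.01  ]
lane lane_store 0.81 [170.8 329.8] [ 0.6844 -0.1437  0.01  ]
lane pawl_tip 0.55 [159.5 325. ] [ 0.7003 -0.1355  0.031 ]
tray tray 0.64 [215.7 288.8] [ 0.4505 -0.3291  0.    ]
tray pocket_spanner 0.75 [216.1 252. ] [ 0.4513 -0.2863  0.004 ]
tray pocket_spanner_head 0.71 [168.6 254.5] [ 0.507  -0.2904  0.004 ]
tray pocket_spanner_head 0.59 [235.   23.5] [ 0.4274 -0.0124  0.004 ]
tray pocket_setter 0.96 [214.4 316.7] [ 0.4533 -0.3614  0.004 ]
tray pocket_setter_tip 0.96 [149.8 321.2] [ 0.528  -0.3642  0.004 ]
7.8417
```

View pics/w4.png

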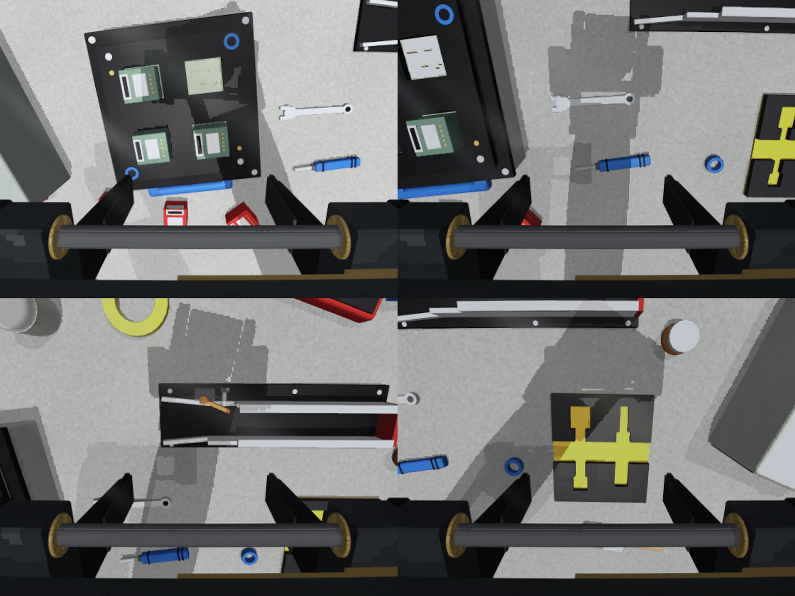

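The wrist mosaic shows, in its four quarters: the three green modules with white connectors left and one empty nest; the tools, spanner jaw left and setter shaft left; the lane with the pawl near (215,402); and the tray with the spanner pocket left and the setter pocket right. I'll refine the poses from the depth data.

```bash
cat >> h.py <<'E'
def ang90(a): return (a+np.pi/4)%(np.pi/2)-np.pi/4
def rects(P,m,minpx=60):
    n,L=cv2.connectedComponents(m.astype(np.uint8)); out=[]
    for k in range(1,n):
        q=P[L==k]
        if len(q)<minpx: continue
        (c,sz,a)=cv2.minAreaRect((q[:,:2]*1000).astype(np.float32))
        out.append((np.array(c)/1000,np.array(sz),a,np.median(q[:,2]),len(q)))
    return out
def tool_pose(cam,s,reg,z):
    """centre line from a region mask at height z: returns centroid, axis end extents"""
    ij=np.argwhere(reg); Q=np.array([at_z(cam,s,p,z)[:2] for p in ij])
    return Q
E
python3 - <<'E'
from h import *
import pickle
np.set_printoptions(precision=4,suppress=True)
V=pickle.load(open('V.pkl','rb'))
s=V['fix']; P=cloud('wrist',s); m=(P[...,2]>.113)&(P[...,2]<.135)
for o in rects(P,m): print('modtop',*o)
m=(P[...,2]>.088)&(P[...,2]<.104)
for o in rects(P,m,3000): print('plate',*o)
s=V['lane']; P=cloud('wrist',s); m=(P[...,2]>.040)&(P[...,2]<.06)&(abs(P[...,1]+.2)<.25)&(P[...,0]>.62)&(P[...,0]<.75)
for o in rects(P,m): print('wall',*o)
for x0 in(.69,.676):
  pass
W=P[m]; a=W[W[:,0]>.684]; b=W[W[:,0]<.684]
for w in (a,b):
    ys=np.arange(-.25,-.15,.02); print([ (round(y,3),*np.round(np.nanpercentile(w[abs(w[:,1]-y)<.01][:,0],[3,97]),4)) for y in ys])
m=(P[...,2]>.003)&(P[...,2]<.06)&(P[...,0]>.62)&(P[...,0]<.75)
for o in rects(P,m,1000): print('laneall',*o)
hs=cv2.cvtColor(s['img'],cv2.COLOR_RGB2HSV); 
s=V['tray']; P=cloud('wrist',s); hs=cv2.cvtColor(s['img'],cv2.COLOR_RGB2HSV)
m=(hs[...,0]>15)&(hs[...,0]<40)&(hs[...,1]>120)&(P[...,1]<-.2)&(P[...,1]>-.45)&(P[...,0]>.34)
for o in rects(P,m,1000): print('yellow',*o)
m=(P[...,2]>.010)&(P[...,2]<.02)&(P[...,1]<-.2)&(P[...,1]>-.45)&(P[...,0]<.58)&(P[...,0]>.35)
q=P[m]; print('tray',cv2.minAreaRect((q[:,:2]*1000).astype(np.float32)))
s=V['tools']; P=cloud('wrist',s); m=(P[...,2]>.004)&(P[...,2]<.03)&(P[...,1]<.12)&(P[...,1]>-.1)&(P[...,0]>.35)&(P[...,0]<.58)
for o in rects(P,m): print('tools',*o)
print('floor z',np.nanmedian(P[abs(P[...,2])<.01][:,2]))
E
```

```text
modtop [0.5869 0.328 ] [46.3933 50.7923] 6.443925857543945 0.12211939719288151 2505
modtop [0.5047 0.2272] [46.5006 50.3924] 6.386502742767334 0.12198188508041793 2118
modtop [0.4962 0.3158] [46.3373 50.0133] 6.625264644622803 0.12192925142464839 2081
modtop [0.4506 0.5444] [113.8664  41.365 ] 19.859193801879883 0.12867846498869845 2331
plate [0.5465 0.2772] [210.6029 210.8105] 6.367153167724609 0.09598991791392464 28579
wall [ 0.6831 -0.259 ] [239.6362  61.6353] 89.74427795410156 0.05138708300957842 5638
[(np.float64(-0.25), np.float64(0.7024), np.float64(0.7131)), (np.float64(-0.23), np.float64(0.7024), np.float64(0.7131)), (np.float64(-0.21), np.float64(0.7023), np.float64(0.7131)), (np.float64(-0.19), np.float64(0.7023), np.float64(0.7131)), (np.float64(-0.17), np.float64(0.7023), np.float64(0.7131))]
[(np.float64(-0.25), np.float64(0.6528), np.float64(0.6627)), (np.float64(-0.23), np.float64(0.653), np.float64(0.6628)), (np.float64(-0.21), np.float64(0.6528), np.float64(0.6629)), (np.float64(-0.19), np.float64(0.6531), np.float64(0.664)), (np.float64(-0.17), np.float64(0.6528), np.float64(0.6639))]
laneall [ 0.6892 -0.2032] [351.1995 100.0925] 89.7740478515625 0.01069681695235511 29448
laneall [0.6636 0.1812] [85.5476 41.4075] 46.3280029296875 0.034001365289208635 2290
yellow [ 0.4564 -0.3262] [156.1983 140.9102] 89.55418395996094 0.0038928302803764026 6852
yellow [ 0.5273 -0.3679] [15.4863  3.4022] 1.342010259628296 0.3354604246395902 1004
yellow [ 0.5212 -0.3494] [64.3823 35.9804] 60.66957092285156 0.3446276070502514 2416
tray ((454.5072021484375, -326.47393798828125), (156.87660217285156, 180.0339813232422), 89.02481842041016)
tools [0.5341 0.0275] [ 26.5801 135.3338] 4.331549167633057 0.008077086368245417 1544
tools [ 0.4277 -0.0058] [ 18.7531 127.3989] 7.739497184753418 0.01518305185076571 1418
floor z 9.225747453550648e-05
```

```bash
cat >> h.py <<'E'
def tray_fit(s):
    """tray rim rectangle by depth -> origin xy, yaw; plus yellow slices"""
    P=cloud('wrist',s)
    m=(P[...,2]>.010)&(P[...,2]<.02)&(P[...,1]<-.2)&(P[...,1]>-.45)&(P[...,0]<.58)&(P[...,0]>.35)
    c,sz,a=cv2.minAreaRect((P[m][:,:2]*1000).astype(np.float32))
    t=np.radians(ang90(0)+ (a if abs(a)<45 else a-90)); c=np.array(c)/1000
    o=c-.002*np.array([np.cos(t),np.sin(t)])
    f=(P[...,2]<.0075)&(P[...,2]>0)
    loc=(P[f][:,:2]-o)@np.array([[np.cos(t),-np.sin(t)],[np.sin(t),np.cos(t)]])
    res={}
    for n,y0 in (('spanner',.034),('setter',-.034)):
        L=[]
        for x0 in (-.045,-.03,.03,.06):
            q=loc[(abs(loc[:,0]-x0)<.005)&(abs(loc[:,1]-y0)<.025)]
            if len(q)>10: L.append((x0,*np.round(np.percentile(q[:,1],[2,98])*1000,1)))
        res[n]=L
        q=loc[(abs(loc[:,1]-y0)<.004)]; q=q[abs(q[:,0])<.087]; res[n+'_x']=np.round(np.percentile(q[:,0],[.5,99.5])*1000,1)
    return o,t,sz,res
def tools_fit(s):
    P=cloud('wrist',s); m=(P[...,2]>.004)&(P[...,2]<.03)&(P[...,1]<.125)&(P[...,1]>-.12)&(P[...,0]>.34)&(P[...,0]<.6)
    return rects(P,m)
E
python3 - <<'E'
from h import *
import pickle
np.set_printoptions(precision=4,suppress=True)
V=pickle.load(open('V.pkl','rb'))
print(tray_fit(V['tray']))
for yaw,p in ((np.pi/2,(.4545,-.28)),(0,(.50,-.3265))):
    r.move_ptp([*p,.24],[np.pi,0,yaw]); s=snap('wrist'); print(yaw,*tray_fit(s)); V['tray%.0f'%yaw]=s
pickle.dump(V,open('V.pkl','wb'))
print(r.get_clock())
E
```

```text
(array([ 0.4525, -0.3264]), np.float64(-0.017020129368641907), (156.87660217285156, 180.0339813232422), {'spanner': [(-0.045, np.float64(24.8), np.float64(45.8)), (-0.03, np.float64(27.2), np.float64(42.3)), (0.03, np.float64(27.4), np.float64(42.2)), (0.06, np.float64(19.8), np.float64(49.8))], 'spanner_x': array([-66.3,  71.4]), 'setter': [(-0.045, np.float64(-44.6), np.float64(-24.2)), (-0.03, np.float64(-44.7), np.float64(-23.7)), (0.03, np.float64(-44.3), np.float64(-23.8)), (0.06, np.float64(-40.4), np.float64(-29.0))], 'setter_x': array([-57.9,  72.5])})
1.5707963267948966 [ 0.4527 -0.3265] -0.016733706393403887 (155.76919555664062, 180.863525390625) {'spanner': [(-0.045, np.float64(22.7), np.float64(44.2)), (-0.03, np.float64(26.5), np.float64(40.0)), (0.03, np.float64(26.5), np.float64(39.9)), (0.06, np.float64(19.2), np.float64(46.1))], 'spanner_x': array([-66.8,  73.3]), 'setter': [(-0.045, np.float64(-44.5), np.float64(-26.3)), (-0.03, np.float64(-44.5), np.float64(-26.5)), (0.03, np.float64(-45.0), np.float64(-26.3)), (0.06, np.float64(-40.4), np.float64(-30.9))], 'setter_x': array([-58.3,  74.2])}
0 [ 0.4525 -0.3263] -0.018257833485256232 (156.6038818359375, 180.01699829101562) {'spanner': [(-0.045, np.float64(24.0), np.float64(45.7)), (-0.03, np.float64(27.0), np.float64(42.0)), (0.03, np.float64(27.0), np.float64(41.8)), (0.06, np.float64(19.2), np.float64(49.2))], 'spanner_x': array([-66.6,  71.6]), 'setter': [(-0.045, np.float64(-44.8), np.float64(-24.4)), (-0.03, np.float64(-44.9), np.float64(-23.8)), (0.03, np.float64(-44.7), np.float64(-24.1)), (0.06, np.float64(-40.5), np.float64(-28.5))], 'setter_x': array([-58. ,  71.8])}
10.725
```

```bash
cat >> h.py <<'E'
TO=np.array([.4525,-.3264]); TY=-.0172
def tray_pt(x,y): c,s=np.cos(TY),np.sin(TY); return TO+[c*x-s*y,s*x+c*y]
def look_tools(p=(.50,.02,.26)):
    r.move_ptp(list(p),[np.pi,0,0]); return snap('wrist')
E
cat > spanner.py <<'E'
from h import *
np.set_printoptions(precision=4,suppress=True)
s=look_tools(); T=tools_fit(s)
for o in T: print(*o)
c,sz,a,z,n=max([o for o in T if abs(max(o[1])-136)<6 and o[3]<.012],key=lambda o:o[4])
th=np.radians(a if sz[0]>sz[1] else a+90)
d=r.place_of('spanner_head','wrist')[0]; hd=at_z('wrist',s,d['pixel'],.004)[:2]
ax=np.array([np.cos(th),np.sin(th)])
if (hd-c)@ax<0: th+=np.pi; ax=-ax
th=(th+np.pi)%(2*np.pi)-np.pi
g=c-.003*ax
print('spanner',g,th,'head',hd)
yaw=th
r.move_ptp([*g,.10],[np.pi,0,yaw]); r.move_straight([*g,.03]); r.move_straight([*g,.0022],speed=.05)
r.gripper_close(20); print('w',r.get_grip_width(),r.get_ft_force(),r.get_eef_pos(),r.get_clock())
r.move_straight([*g,.12])
print('w',r.get_grip_width())
t=tray_pt(0,.034)
r.move_ptp([*t,.12],[np.pi,0,TY+(yaw-th)]); r.move_straight([*t,.03])
f0=np.array(r.get_ft_force())
for z in (.018,.014,.011,.009,.0075,.0065):
    r.move_straight([*t,z],speed=.03); f=np.array(r.get_ft_force())-f0; print(z,f)
    if abs(f[2])>6: break
print(r.get_grip_width(),r.get_clock(),r.get_eef_pos())
s=snap('wrist'); save(s['img'],'sp_place')
E
python3 spanner.py
```

```text
[0.5317 0.0279] [ 26.1708 134.9301] 1.6376432180404663 0.008083291281397731 1549
[ 0.428  -0.0059] [ 18.4221 128.1204] 7.703432083129883 0.015190370842296186 1429
spanner [0.5318 0.0249] 1.5993785929226583 head [0.531  0.0783]
w 0.011754671375312716 [ 1.057   0.7504 -0.7048] [0.5318 0.0249 0.0022] 16.1333
w 0.01192548863900376
0.018 [-1.4928 -0.8637 -1.0668]
0.014 [-0.0602 -0.6955 -0.0057]
0.011 [-0.8817 -0.9498 -0.6508]
0.009 [-0.9217  0.693  -0.8294]
0.0075 [-0.2474 -0.236  -0.2344]
0.0065 [-0.3204 -1.3942 -0.6255]
0.011745041590848904 20.8917 [ 0.453  -0.2924  0.0064]
```

```bash
python3 - <<'E'
from h import *
np.set_printoptions(precision=4,suppress=True)
r.open_gripper(); p=r.get_eef_pos(); r.move_straight([p[0],p[1],.1])
r.move_ptp([.50,-.3265,.24],[np.pi,0,0]); s=snap('wrist'); P=cloud('wrist',s)
for t in ('spanner_grip','spanner_head'):
    L=r.place_of(t,'wrist')
    for d in L[:2]: print(t,d['score'],at_z('wrist',s,d['pixel'],.008),tray_pt(0 if 'grip' in t else .055,.034),P[int(d['pixel'][0]),int(d['pixel'][1])])
save(s['img'],'tray_sp',(120,330,150,430),2.5); print(r.get_clock())
E
```

```text
spanner_grip 0.89 [ 0.4543 -0.2944  0.008 ] [ 0.4531 -0.2924] [ 0.4562 -0.2943  0.0125]
spanner_head 0.59 [ 0.5103 -0.2917  0.008 ] [ 0.5081 -0.2934] [ 0.5117 -0.2912  0.0117]
23.9167
```

View pics/tray_sp.png

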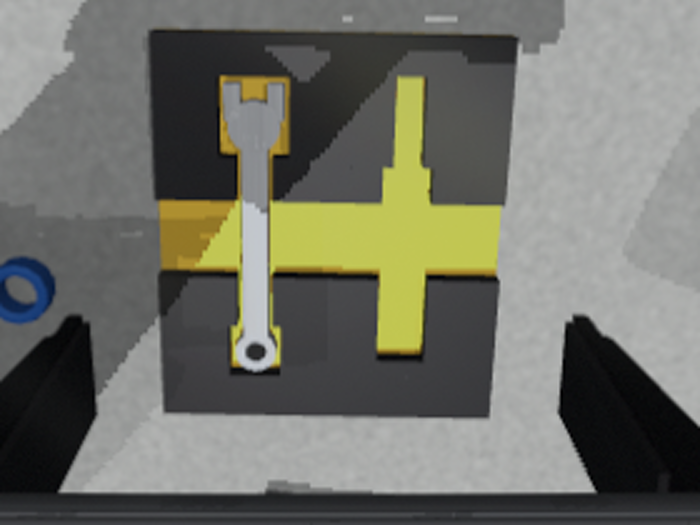

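The spanner lies fully home, jaw at crop (255,105) and round end at (255,350). The setter is next.

```bash
cat > setter.py <<'E'
from h import *
np.set_printoptions(precision=4,suppress=True)
s=look_tools(); T=tools_fit(s)
for o in T: print(*o)
c,sz,a,z,n=max([o for o in T if abs(max(o[1])-128)<6 and o[3]>.012],key=lambda o:o[4])
th=np.radians(a if sz[0]>sz[1] else a+90)
d=r.place_of('setter_tip','wrist')[0]; hd=at_z('wrist',s,d['pixel'],.008)[:2]
ax=np.array([np.cos(th),np.sin(th)])
if (hd-c)@ax<0: th+=np.pi; ax=-ax
th=(th+np.pi)%(2*np.pi)-np.pi
g=c-.008*ax
print('setter',g,th,'tip',hd,g+.072*ax)
r.move_ptp([*g,.10],[np.pi,0,th]); r.move_straight([*g,.03]); r.move_straight([*g,.009],speed=.05)
r.gripper_close(25); print('w',r.get_grip_width(),r.get_eef_pos(),r.get_clock())
r.move_straight([*g,.12]); print('w',r.get_grip_width())
t=tray_pt(0,-.034)
r.move_ptp([*t,.12],[np.pi,0,TY]); r.move_straight([*t,.035])
f0=np.array(r.get_ft_force())
for z in (.025,.021,.018,.016,.0145,.0134):
    r.move_straight([*t,z],speed=.03); f=np.array(r.get_ft_force())-f0; print(z,f)
    if abs(f[2])>6: break
print(r.get_grip_width(),r.get_clock(),r.get_eef_pos())
if abs(f[2])<6:
    r.open_gripper(); r.move_straight([*t,.1])
    r.move_ptp([.50,-.3265,.24],[np.pi,0,0]); s=snap('wrist'); P=cloud('wrist',s)
    for n,x in (('setter_grip',0),('setter_tip',.072)):
        d=r.place_of(n,'wrist')[0]; print(n,d['score'],at_z('wrist',s,d['pixel'],.012),tray_pt(x,-.034),P[int(d['pixel'][0]),int(d['pixel'][1])])
save(snap('wrist')['img'],'tray_set',(120,330,150,430),2.5); print(r.get_clock())
E
python3 setter.py
```

```text
[ 0.4273 -0.0061] [ 19.4926 128.0972] 8.09570026397705 0.01522055528627883 1434
setter [ 0.4284 -0.014 ] 1.7120929516558707 tip [0.4166 0.0586] [0.4182 0.0573]
w 0.01754400423931104 [ 0.4284 -0.014   0.009 ] 29.2833
w 0.017821552606803858
0.025 [0.0444 0.0116 0.3348]
0.021 [-0.1208 -0.3165 -0.2053]
0.018 [-0.1079 -0.6441  0.6403]
0.016 [-1.1888 -0.1576 -0.631 ]
0.0145 [-0.6463  0.7217  0.1095]
0.0134 [-0.3007  0.3754 -0.7607]
0.017498272976481242 33.9667 [ 0.4519 -0.3603  0.0133]
setter_grip 0.97 [ 0.4479 -0.358   0.012 ] [ 0.4519 -0.3604] [ 0.4518 -0.3573  0.0207]
setter_tip 0.93 [ 0.5223 -0.3639  0.012 ] [ 0.5239 -0.3616] [ 0.5213 -0.3646  0.0041]
36.8667
```

View pics/tray_set.png

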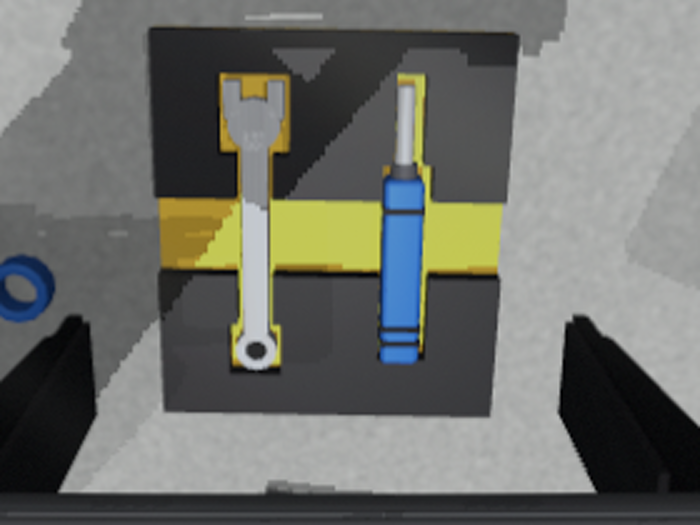

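```bash
cat > mod.py <<'E'
import sys
from h import *
np.set_printoptions(precision=4,suppress=True)
E0=np.array([.6841,-.028]); d=np.array([-.0045,-1]); e=np.array([1,-.0045])
L=lambda x,y=0: E0+d*x+e*y
LY=-.0045
F=np.radians(6.42)
def pick(g):
    r.open_gripper(); r.move_ptp([*g,.16],[np.pi,0,F]); r.move_straight([*g,.099],speed=.08)
    r.gripper_close(30); print('w',r.get_grip_width(),r.get_gripper_force(),r.get_clock())
    r.move_straight([*g,.17],speed=.12); print('w',r.get_grip_width())
def place(x=.030):
    r.move_ptp([*L(x),.12],[np.pi,0,LY]); r.move_straight([*L(x),.035])
    f0=np.array(r.get_ft_force())
    for z in (.028,.025,.0235):
        r.move_straight([*L(x),z],speed=.04); f=np.array(r.get_ft_force())-f0; print(z,f)
        if abs(f[2])>8: break
    r.open_gripper()
    r.move_straight([*L(x),.10])
def push(x=.097):
    r.gripper_close(20); r.move_straight([*L(-.018),.10]); r.move_straight([*L(-.018),.019])
    f0=np.array(r.get_ft_force())
    for k in np.linspace(-.018,x,5)[1:]:
        r.move_straight([*L(k),.019],speed=.06); print(k,np.array(r.get_ft_force())-f0)
    r.move_straight([*L(x-.006),.019]); r.move_straight([*L(x-.006),.12])
def look(n):
    r.move_ptp([.69,-.10,.24],[np.pi,0,0]); s=snap('wrist'); save(s['img'],n,(40,240,180,560),2)
    P=cloud('wrist',s); m=(P[...,2]>.040)&(P[...,2]<.06)&(abs(P[...,0]-.684)<.017)&(P[...,1]<.01)
    for o in rects(P,m,40): print('mod',*o, 'lane x',(o[0]-E0)@d)
    for q in r.place_of('pawl_tip','wrist')[:1]: print('pawl',q['score'],at_z('wrist',s,q['pixel'],.031))
    print(r.get_clock())
E
python3 - <<'E'
from mod import *
pick([.5047,.2272]); place(); look('m1_placed')
E
```

```text
w 0.04989152149539923 29.996910095214844 40.7917
w 0.04991925475003968
0.028 [-0.5155 -0.2681 -0.6641]
0.025 [-0.1599 -0.3408 -1.5859]
0.0235 [-0.1937 -0.1271  0.0869]
mod [ 0.684 -0.058] [33.9863 50.2189] 0.008147566579282284 0.04610241007163299 1596 lane x 0.03001793617553711
mod [ 0.6841 -0.3731] [33.6546 10.5592] 1.5074405670166016 0.048073497914802865 437 lane x 0.34514287294311524
46.675
```

Both tools are home, with the blue handle at crop (403,270) inside its pocket. The first module stands upright on the lane floor. Now I'll push it in.

```bash
python3 - <<'E'
from mod import *
push(.099); look('m1_in')
E
```

```text
0.011250000000000003 [-1.3748 -0.4352 -0.7287]
0.04050000000000001 [-0.9532 -0.4198 -0.2092]
0.06975 [-0.753   0.5309  0.1551]
0.099 [-1.254  -0.3537 -0.3426]
mod [ 0.684  -0.1628] [33.9057 50.7619] 0.024258017539978027 0.04619062784895406 1633 lane x 0.13484971651000977
mod [ 0.684  -0.3734] [33.5757 10.185 ] 1.514055609703064 0.04797970929535311 428 lane x 0.3453839482910156
pawl 0.86 [ 0.7004 -0.1334  0.031 ]
54.4417
```

View pics/m1_in.png

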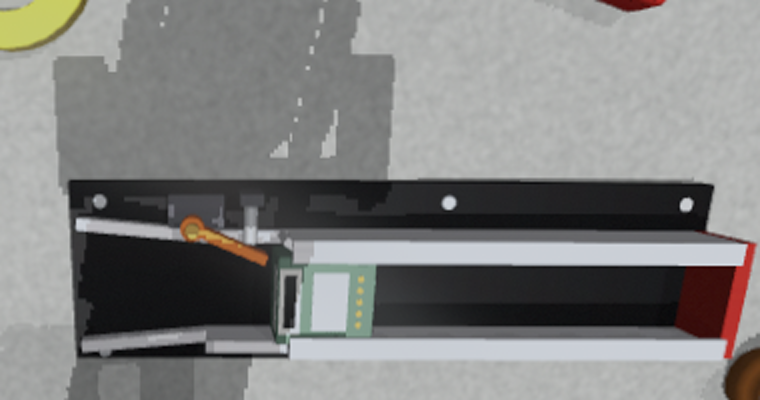

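The first module is past the pawl, connector towards the entry, and the orange pawl has sprung back behind it (its tip is at (265,260)). I'll bring in the other two the same way.

```bash
python3 - <<'E'
from mod import *
for i,g in enumerate(([.4962,.3158],[.5869,.328])):
    pick(g); place(); push(.099)
    look(f'm{i+2}_in')
E
```

```text
w 0.05004848814125072 29.988950192928314 59.375
w 0.049643049489573675
0.028 [-0.4725  0.1185 -0.661 ]
0.025 [-0.4118  0.4772 -0.6776]
0.0235 [-0.9512  0.1355 -0.0361]
0.011250000000000003 [0.8949 0.7313 0.5047]
0.04050000000000001 [ 1.0963 -0.4497  0.3418]
0.06975 [-0.0372  0.4894  0.2171]
0.099 [0.6225 0.9536 0.8993]
mod [ 0.684  -0.1877] [100.8477  33.988 ] 89.99095153808594 0.046280821067598954 3220 lane x 0.15974438814086914
mod [ 0.684  -0.3731] [10.5561 33.7213] 88.86248779296875 0.04804264311607334 422 lane x 0.3450868209411621
71.7667
w 0.049828172036419704 29.985336363315582 76.6417
w 0.049874010023244875
0.028 [ 0.0508  1.0357 -0.0482]
0.025 [-1.0495  1.2451 -0.486 ]
0.0235 [-0.6365  0.9791 -0.2901]
0.011250000000000003 [-0.0946 -0.1401 -0.9984]
0.04050000000000001 [ 0.5838  0.0228 -0.5468]
0.06975 [ 0.8478  1.4128 -0.5855]
0.099 [-0.391  -0.3644 -0.8727]
mod [ 0.684  -0.2121] [150.6695  33.9646] 89.97806549072266 0.04633742471914304 4739 lane x 0.1840876376220703
mod [ 0.684  -0.3731] [10.3966 33.8036] 89.53166198730469 0.048092073609346836 422 lane x 0.3450834243957519
pawl 0.55 [ 0.7004 -0.1334  0.031 ]
88.9583
```

View pics/m3_in.png

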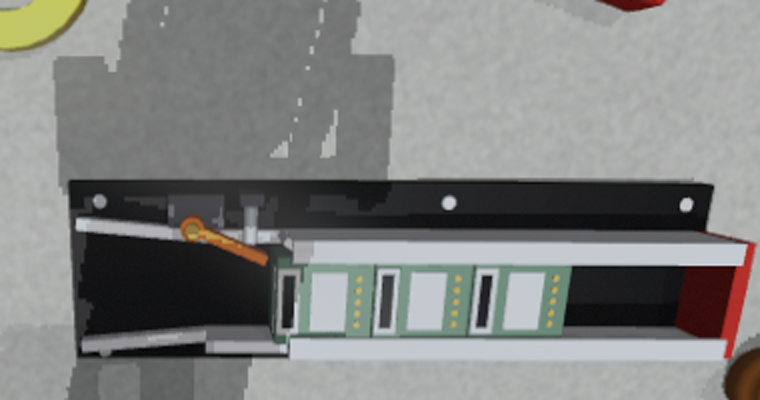

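Three modules are in line, and the pawl's tip is back at the same spot as before. The last check is the tray, then I hand in.

```bash
python3 - <<'E'
from h import *
np.set_printoptions(precision=4,suppress=True)
r.move_ptp([.50,-.3265,.24],[np.pi,0,0]); s=snap('wrist'); P=cloud('wrist',s)
m=(P[...,2]>.0065)&(P[...,1]<-.2)
q=P[...,:2]-TO; c,k=np.cos(TY),np.sin(TY); lx=q[...,0]*c+q[...,1]*k; ly=-q[...,0]*k+q[...,1]*c
for n,y in (('sp',.034),('set',-.034)):
    z=P[...,2]
    for x in (-.045,0,.012,.025,.05,.06):
        w=(abs(lx-x)<.003)&(abs(ly-y)<.012)&(z>.0065)&(z<.03); 
        if 'set'!=n or abs(x)<.1: print(n,x,w.sum(),np.nanmedian(z[w]) if w.any() else None,np.nanmedian(ly[w]) if w.any() else None)
save(s['img'],'tray_end',(120,330,150,430),2.5); t=snap('top'); save(t['img'],'top_end',scale=1.4)
E
```

```text
sp -0.045 51 0.011770341654034233 0.033255461774226794
sp 0 53 0.011906282254651401 0.034068334958821854
sp 0.012 57 0.011818169320509497 0.03407367817885313
sp 0.025 99 0.012286791862461288 0.03397217244633027
sp 0.05 113 0.011876368747781973 0.0337514738793171
sp 0.06 121 0.011765004994500117 0.033685134243625764
set -0.045 86 0.01960840218244117 -0.03314719555633505
set 0 85 0.019544740329326793 -0.03132046874711717
set 0.012 80 0.01952339535291217 -0.030937038255289283
set 0.025 98 0.01969237553008138 -0.03242343961698843
set 0.05 99 0.013910029540103841 -0.030779356082005334
set 0.06 96 0.01420518004221999 -0.0314785496115193
```

View pics/tray_end.png

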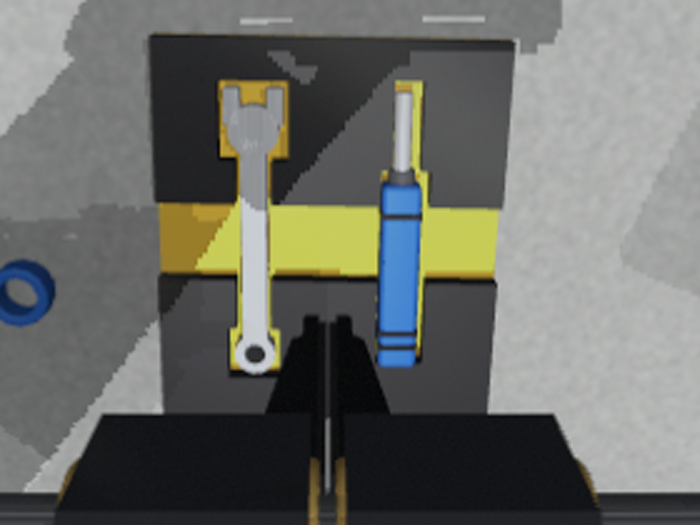

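View pics/top_end.png

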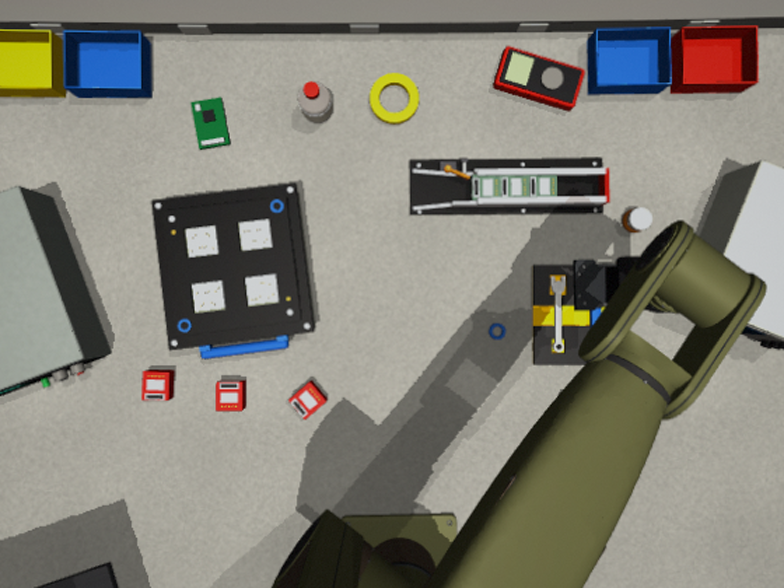

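The nests are empty, both tools lie level and home (spanner top at 12 mm, setter top at 20 mm), three modules are in the lane, and the bystanders have not moved. Handing in.

```bash
python3 -c "
from station import r
print(r.sign_off(), r.get_clock())"
```

```text
the job is handed in; nothing more can be done
the job is handed in; nothing more can be done
```

The job is handed in, with no verdict shown: all three modules present are in the lane behind the closed pawl, connectors towards the entry, and the spanner and setting tool lie home in their tray pockets, with everything else where it was.

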